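# Tighten a bearing-housing cover crosswise

### The job

Close the bearing housing: screw its cover down with the four T-knobs, in star order (each knob followed by the one opposite, then the other pair). First give every knob about 30 degrees clockwise, then go round again in star order and tighten each until the cover is fully home and the knob is hand-tight by feel, about 0.45 newton metres, without overtightening any. Do not lean on the cover, and leave the bush, the flange and the spanner where they lie.

Things in the scene. Friction and masses are not known exactly. Their poses are not given: they have to be found in the camera images.
- housing: Round grey bearing housing bolted to the bench, 228 mm across, 50 mm high to its metal rim; origin: centre of its underside, z up. Four screws stand on a 68 mm radius, in its frame at x, y = (+48, +48) knob 1, (+48, -48) knob 2, (-48, -48) knob 3, (-48, +48) mm knob 4: clockwise seen from above, 1 opposite 3 and 2 opposite 4.
- cover: Loose round aluminium cover, 206 mm across, 8 mm thick, with a low centre boss, held sideways by four dowels; origin: centre of its underside, 52 mm above the bench at the start, riding on a springy gasket 2 mm above the housing's rim (home: 50 mm). A screw needs about 12 N to press its part home; beyond that the resistance climbs steeply.
- grip1 (a point): Centre of the black bar of T-knob 1, on its turning axis, about 105 mm above the bench. The bar is 46 mm long (this point's x axis, level), 12 mm thick (y axis) and 28 mm high (z up, 14 mm either way), on a bare neck 11 mm thick that ends in a washer foot 28 mm below the bar. Grip it across its thickness from above.
- knob1 (a joint): Turn of screw 1 in rad, 0 at the start, growing clockwise seen from above (tightening); it stays where it is left. The bar sits on a springy hub, 3 N m/rad, and runs ahead of the screw under load. Turning moment: free about 0.25 N m, cover just home about 0.3, hand-tight about 0.45, overtightened from 0.55. Once home, 0.1 rad more at the bar adds about 0.06 N m.
- screw1: Screw and steel washer foot (30 mm across) of knob 1; it sinks with the turn, 4 mm per rad, without turning itself. Origin: on the axis at the underside of the foot, 42 mm below the centre of the bar, at the start an unknown 0.6 to 3.2 mm above the cover, so that the cover is home there after an unknown 0.7 to 1.5 rad in all.
- grip2 (a point): Centre of the black bar of T-knob 2, on its turning axis, about 105 mm above the bench. The bar is 46 mm long (this point's x axis, level), 12 mm thick (y axis) and 28 mm high (z up, 14 mm either way), on a bare neck 11 mm thick that ends in a washer foot 28 mm below the bar. Grip it across its thickness from above.
- knob2 (a joint): Turn of screw 2 in rad, 0 at the start, growing clockwise seen from above (tightening); it stays where it is left. The bar sits on a springy hub, 3 N m/rad, and runs ahead of the screw under load. Turning moment: free about 0.25 N m, cover just home about 0.3, hand-tight about 0.45, overtightened from 0.55. Once home, 0.1 rad more at the bar adds about 0.06 N m.
- screw2: Screw and steel washer foot (30 mm across) of knob 2; it sinks with the turn, 4 mm per rad, without turning itself. Origin: on the axis at the underside of the foot, 42 mm below the centre of the bar, at the start an unknown 0.6 to 3.2 mm above the cover, so that the cover is home there after an unknown 0.7 to 1.5 rad in all.
- grip3 (a point): Centre of the black bar of T-knob 3, on its turning axis, about 105 mm above the bench. The bar is 46 mm long (this point's x axis, level), 12 mm thick (y axis) and 28 mm high (z up, 14 mm either way), on a bare neck 11 mm thick that ends in a washer foot 28 mm below the bar. Grip it across its thickness from above.
- knob3 (a joint): Turn of screw 3 in rad, 0 at the start, growing clockwise seen from above (tightening); it stays where it is left. The bar sits on a springy hub, 3 N m/rad, and runs ahead of the screw under load. Turning moment: free about 0.25 N m, cover just home about 0.3, hand-tight about 0.45, overtightened from 0.55. Once home, 0.1 rad more at the bar adds about 0.06 N m.
- screw3: Screw and steel washer foot (30 mm across) of knob 3; it sinks with the turn, 4 mm per rad, without turning itself. Origin: on the axis at the underside of the foot, 42 mm below the centre of the bar, at the start an unknown 0.6 to 3.2 mm above the cover, so that the cover is home there after an unknown 0.7 to 1.5 rad in all.
- grip4 (a point): Centre of the black bar of T-knob 4, on its turning axis, about 105 mm above the bench. The bar is 46 mm long (this point's x axis, level), 12 mm thick (y axis) and 28 mm high (z up, 14 mm either way), on a bare neck 11 mm thick that ends in a washer foot 28 mm below the bar. Grip it across its thickness from above.
- knob4 (a joint): Turn of screw 4 in rad, 0 at the start, growing clockwise seen from above (tightening); it stays where it is left. The bar sits on a springy hub, 3 N m/rad, and runs ahead of the screw under load. Turning moment: free about 0.25 N m, cover just home about 0.3, hand-tight about 0.45, overtightened from 0.55. Once home, 0.1 rad more at the bar adds about 0.06 N m.
- screw4: Screw and steel washer foot (30 mm across) of knob 4; it sinks with the turn, 4 mm per rad, without turning itself. Origin: on the axis at the underside of the foot, 42 mm below the centre of the bar, at the start an unknown 0.6 to 3.2 mm above the cover, so that the cover is home there after an unknown 0.7 to 1.5 rad in all.
- bush: Bystander: dark steel bush, a ring 42 mm across and 32 mm high; origin: centre of its underside.
- flange: Bystander: bright steel stepped flange, 90 mm across, 26 mm high; origin: centre of its underside.
- spanner: Bystander: steel spanner 170 mm long lying flat along its own x axis; origin under its middle.
Things that resemble listed ones, but are neither listed nor needed, are in the scene too. Of the things like the cover, leave any that is brown; of the rest the smaller one is meant.

How it is judged:
On the way, in this order (a step that is already met when the one before it is completed fails the run):
1. first pass, first pair: two opposite knobs have each been turned at least 0.25 rad while the other two have turned less than 0.12 rad (((value of joint each of knob1, knob3 above 0.25 rad and value of joint each of knob2, knob4 below 0.12 rad) or (value of joint each of knob2, knob4 above 0.25 rad and value of joint each of knob1, knob3 below 0.12 rad))), for 0.1 s.
2. first pass done: all four knobs turned at least 0.25 rad, none yet pressing on the cover with 18 N (value of joint each of knob1, knob2, knob3, knob4 above 0.25 rad and contact force between each of screw1, screw2, screw3, screw4 and cover below 18 N), for 0.1 s.
3. second pass, first pair: two opposite screws press on the cover with more than 18 N each while the other two press with less (((contact force between each of screw1, screw3 and cover above 18 N and contact force between each of screw2, screw4 and cover below 18 N) or (contact force between each of screw2, screw4 and cover above 18 N and contact force between each of screw1, screw3 and cover below 18 N))), for 0.1 s.
At the end, for the whole second after the job is handed in: All four screws press on the cover with more than 18 N each (and never more than 75 N), the cover is home on the rim (its underside less than 51 mm above the housing's underside, home being 50) and level within 0.015 rad; the knobs are released (contact force between each of screw1, screw2, screw3, screw4 and cover above 18 N and z of cover in the frame of housing below 0.051 m and angle between cover's own z axis and vertical below 0.015 rad); the robot touches nothing.
It fails at once if a knob is overtightened: its screw presses on the cover with more than 75 N (contact force between any of screw1, screw2, screw3, screw4 and cover above 75 N).
It fails at once if the robot leans on the cover with more than 15 N (contact force between any of the fingers, the arm and cover above 15 N).
It fails at once if a bystander (bush, flange, spanner) is moved more than 20 mm (distance of any of bush, flange, spanner from where it was at the start of the episode above 0.02 m).
It also fails if it takes over 72 s, if anything falls off the work surface, if the arm or the gripper's body presses on something with over 40 N, if the wrist force passes 120 N, or if a joint passes its speed limit or range.

### The arm

A 6-joint arm with a two-finger parallel gripper is mounted at the origin on the work surface. World frame = base frame: x ahead of the robot, y to its left, z up, the work surface at z = 0. Lengths are in m, angles in rad, forces in N, time in s.
With the tool pointing down it reaches from about 0.35 to 0.775 m from the base axis. Payload 7.3 kg.
Tool frame: the origin (TCP) lies on the centre line of the jaws, within the pads' length; the fingertips stand 25 mm ahead of it and the grasp point (between the pads) lies 6 mm ahead of it; z points along the fingers, y is the direction in which the jaws open and shut (so a half turn about z gives the same grasp; the last joint's range is limited). The gripper opens to 92 mm and grips with 3 to 60 N. Pads are 19 mm wide; open, the fingers measure 130 mm over their backs; the gripper's body (75 mm by 190 mm) begins 47 mm behind the grasp point.
Start: joints at [1.02, 0.342, 1.524, -0, 1.275, -0.146], TCP at [0.207, 0.483, 0.224] pointing down, gripper open.
Joint ranges: [-2.53, 2.53], [-0.77, 2.02], [0.04, 2.7], [-1, 4.14], [0.28, 2.66], [-3.11, 3.11]. Speed limits (rad/s): [2.57, 2.57, 3.14, 3.14, 3.14, 3.14].

### API

Orientations are given as [roll, pitch, yaw] about the fixed x, y, z axes, in that order (R = Rz(yaw) Ry(pitch) Rx(roll)).
In Python, from cell import telemetry, read_camera, workorder gives the robot as it stands.
- The arm moves only by the shell command python3 -m creep 'ROWS' [FORCE]. ROWS is JSON, one flat list of numbers, 5 for each row, row after row: the opening, from 0 (shut) to 1 (fully open), then the shift along the world's x, y, z in m, then the turn about the world's z in rad. A call has 1 to 12 rows; each row shifts and turns the pose as measured when the row begins; what a row does not reach is not made up. A row lasts 1/8 s, in which the tool goes at most 62.5 mm and 10.7 degrees, less where a joint would pass 70% of its speed; a pose out of reach is approached as far as the arm can. A call is refused whole if a number of a shift passes 0.0625 or a number of a turn 0.188, either way. A call with a gripper value outside its range is refused whole. The fingers move at their own pace and stop on an object; FORCE is the grip in N (left out, the last holds). Time passes only in rows, so rows that do not move let the fingers close. It gives the time, the measured TCP pose, the force and the opening at its end, in the units of the state.
- telemetry.observe(): the state, without advancing time (a new reading comes with each control period).
- read_camera(name): name is "scene" or "top"; returns a dict with "image" (420x560x3 uint8, red, green, blue), "fovy" (degrees; the focal length in pixels is half the picture's height over the tangent of half this angle, whatever the lens; pixels are square), "cx", "cy" (the principal point, pixels), "distortion" ([k1, k2, p1, p2, k3] as OpenCV has them; the pictures are not rectified), "R" (3x3) and "t" (3): a world point X has camera coordinates R X + t. Camera axes: x right, y down, z forward; pixel columns grow to the right and rows downward; lengths in m; the calibration is good to about 2 mm. A picture is of the moment at which its call begins. There is no depth.
- workorder.hand_in(): hands the job in, once; it reports no verdict.
The state is a dict: "time": time; "qpos": joint angles; "qvel": joint speeds; "joint_efforts": joint torques, N m; "tool_pos": TCP position; "tool_rot": TCP orientation; "contact_force": force on the tool from outside, world axes, zero at the start; "torque": the same for the moment, N m; "opening": finger opening in m.
Only numpy, scipy, OpenCV 4.12 (cv2) and the standard library are available. Lean on these libraries where they do the work, as an engineer would, in place of code of your own. Each camera call takes 0.05 s, during which the arm holds its last target.

## Working session

There is one attempt and no reset: what is moved stays moved. The work goes in short steps, Python scripts to look and compute and a shell command to move; the robot and the scene stay as the last step left them, time stands still between calls to the robot, and variables do not carry over. Pictures are saved under pics/ and viewed, and the job is handed in when it is done.

```bash
ls; mkdir -p pics; python3 - <<'E'
from cell import telemetry, read_camera
import cv2
s=telemetry.observe(); print(s)
for n in("scene","top"):
    c=read_camera(n); cv2.imwrite(f"pics/{n}0.png",c["image"][:,:,::-1])
    print(n,c["fovy"],c["cx"],c["cy"],c["distortion"],c["R"],c["t"])
E
```

```text
pics
{'time': 0.0, 'qpos': array([ 1.02000673e+00,  3.42722592e-01,  1.52501633e+00, -1.55777924e-05,
        1.27536621e+00, -1.46012535e-01]), 'qvel': array([-9.01023856e-05, -1.15475234e-03,  1.18797121e-03, -1.60845416e-03,
       -2.13154069e-05, -9.94190809e-04]), 'joint_efforts': array([-6.27962090e-04, -4.31254363e+01, -2.44211894e+01,  7.16717751e-02,
        5.62960468e-02, -1.46898501e-04]), 'tool_pos': array([0.20652977, 0.4822331 , 0.22334526]), 'tool_rot': array([-3.14009411e+00, -2.05318560e-04,  2.73681998e+00]), 'contact_force': array([-0.53393912,  0.62688401, -0.01224496]), 'torque': array([-0.01690678, -0.00447318,  0.03022053]), 'opening': 0.0917683203952692}
scene 44.61117456886109 282.5972724248054 203.6589359781322 [-0.02389334  0.          0.          0.          0.        ] [[-0.62237125  0.78266544 -0.00942499]
 [ 0.54520507  0.42484148 -0.72267638]
 [-0.5616097  -0.45491156 -0.69112229]] [ 0.3281335  -0.21688789  1.6246775 ]
top 52.01129219815204 277.70087379943965 206.60354118166592 [-0.08089615  0.          0.          0.          0.        ] [[-0.00805171 -0.99980856  0.0178329 ]
 [-0.98235823  0.00457663 -0.18695281]
 [ 0.18683541 -0.01902359 -0.98220702]] [-0.0216967   0.52795147  0.97099607]
```

View pics/scene0.png

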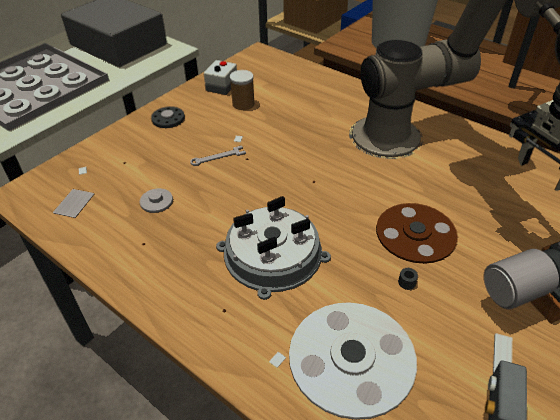

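View pics/top0.png

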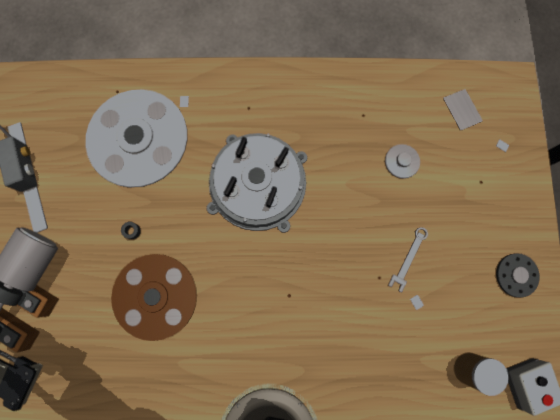

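The pictures show three things like the cover: the one on the housing with four black T-bars (top px 257,178; scene 272,240), the brown disc (top 153,297; scene 417,231), and the larger loose aluminium disc (top 136,138; scene 353,357). The cover is the one on the housing, since it is not brown and is the smaller of the other two. The bush is at top (130,230), the flange at (403,160) and the spanner at (408,258). I'll check with one close crop and measure the bars.

```bash
cat > h.py <<'E'
import numpy as np, cv2
from cell import telemetry, read_camera
def K(c):
    h=c["image"].shape[0]; f=h/2/np.tan(np.radians(c["fovy"])/2)
    return np.array([[f,0,c["cx"]],[0,f,c["cy"]],[0,0,1.]])
def ray(c,uv,z):
    p=cv2.undistortPoints(np.array(uv,float).reshape(-1,1,2),K(c),np.array(c["distortion"])).reshape(-1,2)
    R=np.array(c["R"]);t=np.array(c["t"]);o=-R.T@t
    d=(R.T@np.c_[p,np.ones(len(p))].T).T
    return o+d*((z-o[2])/d[:,2])[:,None]
def proj(c,X):
    r,_=cv2.Rodrigues(np.array(c["R"]))
    return cv2.projectPoints(np.array(X,float).reshape(-1,1,3),r,np.array(c["t"]),K(c),np.array(c["distortion"]))[0].reshape(-1,2)
def st():
    s=telemetry.observe()
    print("t",round(s["time"],3),"p",np.round(s["tool_pos"],4),"rot",np.round(s["tool_rot"],4),"F",np.round(s["contact_force"],2),"M",np.round(s["torque"],3),"op",round(s["opening"],4),"q",np.round(s["qpos"],3))
    return s
E
python3 - <<'E'
from h import *
for n,(x0,y0,x1,y1) in {"top":(195,120,320,245),"scene":(205,185,340,310)}.items():
    c=read_camera(n); im=c["image"]
    cr=cv2.resize(im[y0:y1,x0:x1,::-1],None,fx=4.5,fy=4.5,interpolation=cv2.INTER_CUBIC); cv2.imwrite(f"pics/{n}_crop.png",cr)
    m=(im.max(2)<45).astype(np.uint8); m[:y0]=0;m[y1:]=0;m[:,:x0]=0;m[:,x1:]=0
    k,l,s,ce=cv2.connectedComponentsWithStats(m)
    for i in range(1,k):
        if s[i,4]>15:
            pts=np.argwhere(l==i)[:,::-1].astype(np.float32); print(n,s[i],np.round(ce[i],1),[np.round(v,1) for v in cv2.minAreaRect(pts)], np.round(ray(c,[ce[i]],.105),4))
E
```

```text
top [236 138  11  20 109] [241.1 147.6] [array([241.5, 147.5]), array([ 6.3, 20.2]), np.float64(22.6)] [[0.656  0.0593 0.105 ]]
top [276 148  12  19  98] [281.4 157.2] [array([281.5, 157.3]), array([ 5.3, 20.6]), np.float64(32.5)] [[ 0.6326 -0.0334  0.105 ]]
top [225 178  11  19 104] [230.1 186.7] [array([230.3, 186.9]), array([ 5.8, 19.2]), np.float64(26.6)] [[0.5636 0.0832 0.105 ]]
top [266 188  10  19  88] [270.8 197.3] [array([270.9, 197. ]), array([ 4.5, 19.7]), np.float64(20.0)] [[ 0.5387 -0.0086  0.105 ]]
top [238 222  35   5  41] [254.6 224.6] [array([254.9, 224.3]), array([34. ,  3.6]), np.float64(1.7)] [[0.4769 0.0278 0.105 ]]
scene [268 197  17  15 172] [275.9 203.8] [array([276., 204.]), array([10. , 19.3]), np.float64(68.2)] [[ 0.5432 -0.0069  0.105 ]]
scene [234 214  19  14 192] [243.1 220.2] [array([243.2, 220.3]), array([10.3, 19.8]), np.float64(74.1)] [[ 0.6344 -0.033   0.105 ]]
scene [292 218  18  16 184] [300.5 226.1] [array([300.5, 226.1]), array([10.2, 20.2]), np.float64(68.2)] [[0.5662 0.0856 0.105 ]]
scene [258 235  22  19 212] [267.3 244.5] [array([268.9, 243.8]), array([10.8, 25.7]), np.float64(66.0)] [[0.6582 0.0614 0.105 ]]
scene [227 248  92  39 800] [274.5 274.6] [array([273.4, 268.4]), array([35.9, 91.4]), np.float64(86.9)] [[0.7147 0.1284 0.105 ]]
scene [271 282  33  10  39] [287.3 287.9] [array([287.4, 287.7]), array([ 2.8, 33.2]), np.float64(73.8)] [[0.7255 0.1715 0.105 ]]
```

View pics/top_crop.png

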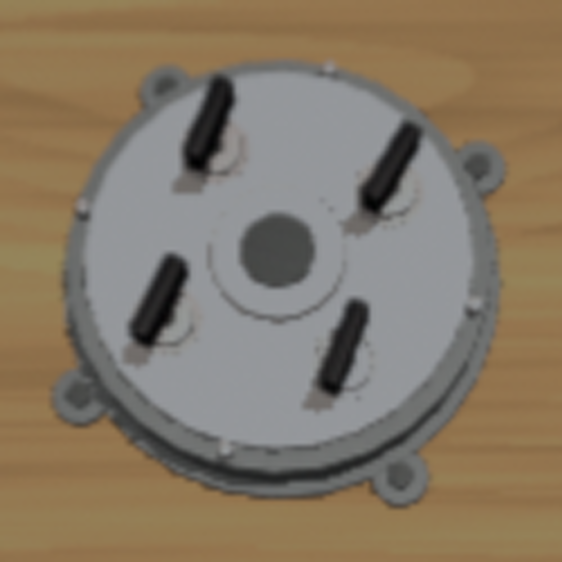

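View pics/scene_crop.png

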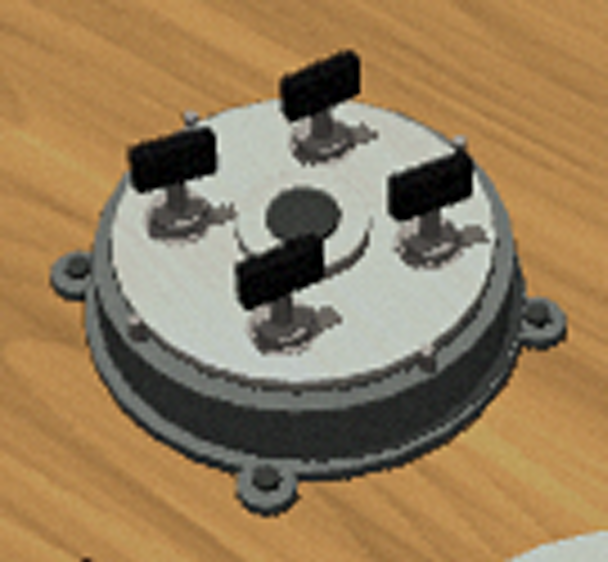

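The crop confirms the choice: a grey housing with an aluminium cover and four black bars. In the full top picture the bars sit at A(241,148), B(281,157), C(230,187) and D(271,197). Cast at z=0.105 their spacing comes out at 95 to 96 mm and the diagonals at about 135 mm, which matches 96 and 136. Next I'll get the bar angles from their long edges.

```bash
cat > bars.py <<'E'
from h import *
def bars(c,cens,U=8,L=19.):
    out=[]
    g=cv2.cvtColor(c["image"],cv2.COLOR_RGB2GRAY)
    for (u,v) in cens:
        x0,y0=int(u)-18,int(v)-18
        cr=cv2.resize(g[y0:y0+36,x0:x0+36],None,fx=U,fy=U,interpolation=cv2.INTER_CUBIC)
        m=(cr<70).astype(np.uint8)
        k,l,s,ce=cv2.connectedComponentsWithStats(m)
        i=l[18*U,18*U] or 1+np.argmax(s[1:,4])
        cn=max(cv2.findContours((l==i).astype(np.uint8),cv2.RETR_EXTERNAL,cv2.CHAIN_APPROX_NONE)[0],key=len)[:,0,:].astype(float)
        P=np.argwhere(l==i)[:,::-1].astype(float)
        ctr=P.mean(0); d=np.linalg.svd(P-ctr,full_matrices=False)[2][0]; n=np.array([-d[1],d[0]])
        angs=[]
        for it in range(3):
            al=(cn-ctr)@d; pe=(cn-ctr)@n; h=(al.max()-al.min())/2
            angs=[];dd=[]
            for sg in(1,-1):
                q=cn[(abs(al)<.55*h)&(sg*pe>0)]
                vx,vy,px,py=cv2.fitLine(q.astype(np.float32),cv2.DIST_HUBER,0,.01,.01).ravel()
                e=np.array([vx,vy]); e*=np.sign(e@d); dd.append(e)
                a=np.array([px,py])-e*8*U; b=np.array([px,py])+e*8*U
                W=ray(c,[(a+.5)/U-.5+[x0,y0],(b+.5)/U-.5+[x0,y0]],.105)
                w=W[1]-W[0]; angs.append(np.arctan(w[1]/w[0]))
            d=sum(dd); d/=np.linalg.norm(d); n=np.array([-d[1],d[0]])
        f=(ctr+.5)/U-.5+[x0,y0]
        out.append((np.round(ray(c,[f],.105)[0][:2],4),np.round(angs,3)))
    return out
E
python3 - <<'E'
from bars import *
c=read_camera("top")
for b in bars(c,[(241.1,147.6),(281.4,157.2),(230.1,186.7),(270.8,197.3)]): print(b)
c=read_camera("scene")
for b in bars(c,[(267.3,243.5),(243.1,220.2),(300.5,226.1),(275.9,203.8)]): print(b)
E
```

```text
(array([0.656 , 0.0594]), array([-0.404, -0.279]))
(array([ 0.6324, -0.033 ]), array([-0.546, -0.472]))
(array([0.5636, 0.0834]), array([-0.441, -0.346]))
(array([ 0.5391, -0.0085]), array([-0.396, -0.337]))
(array([0.6477, 0.0579]), array([ 0.521, -0.216]))
(array([ 0.6371, -0.0306]), array([-0.467, -0.311]))
(array([0.5692, 0.0876]), array([-0.423,  0.371]))
(array([ 0.5459, -0.0048]), array([-0.284,  0.018]))
```

Now I'll move to above bar A at (0.658, 0.060) with yaw about 2.80, keeping high on the way.

```bash
python3 -m creep '[0.45,0.04,-0.038,0,0, 0.45,0.04,-0.038,0,0, 0.45,0.04,-0.038,0,0, 0.45,0.04,-0.038,0,0, 0.45,0.04,-0.038,0,0, 0.45,0.04,-0.038,0,0, 0.45,0.04,-0.038,0,0, 0.45,0.04,-0.038,0,0, 0.45,0.04,-0.038,0,0, 0.45,0.04,-0.038,0,0]' 20; python3 -c "
from h import *; st()"
```

```text
time: 1.55
tool_pos: [0.615, 0.092, 0.2239]
tool_rot: [3.139, 0.0, 2.745]
contact_force: [1.3, 0.3, 1.5]
opening: 0.0414
t 1.55 p [0.615  0.092  0.2239] rot [3.1391e+00 3.0000e-04 2.7446e+00] F [1.28 0.28 1.45] M [ 0.001 -0.019  0.028] op 0.0414 q [ 0.024  0.522  1.238  0.002  1.381 -1.15 ]
```

```bash
python3 -m creep '[0.45,0.043,-0.032,-0.02,0.055, 0.45,0,0,-0.03,0, 0.45,0,0,-0.02,0, 0.45,0,0,0,0]'; python3 -c "
from h import *; st()"
```

```text
time: 2.05
tool_pos: [0.6616, 0.0538, 0.15]
tool_rot: [3.14, 0.0, 2.795]
contact_force: [-0.1, 0.7, -0.9]
opening: 0.0417
t 2.05 p [0.6616 0.0538 0.15  ] rot [3.1397e+00 1.0000e-04 2.7952e+00] F [-0.11  0.69 -0.87] M [ 0.049 -0.021  0.058] op 0.0417 q [-0.035  0.656  1.205  0.002  1.28  -1.26 ]
```

```bash
python3 -m creep '[0.45,-0.004,0.006,0,0, 0.45,0,0,0,0]'; python3 - <<'E'
from h import *; st()
for n,(x0,y0) in {"top":(195,110),"scene":(200,170)}.items():
    c=read_camera(n); cv2.imwrite(f"pics/{n}_a1.png",cv2.resize(c["image"][y0:y0+120,x0:x0+140,::-1],None,fx=4,fy=4,interpolation=cv2.INTER_CUBIC))
E
```

```text
time: 2.3
tool_pos: [0.6579, 0.0606, 0.1519]
tool_rot: [3.139, 0.002, 2.796]
contact_force: [-0.5, -0.2, -0.7]
opening: 0.0412
t 2.3 p [0.6579 0.0606 0.1519] rot [3.1388e+00 2.3000e-03 2.7957e+00] F [-0.48 -0.25 -0.71] M [-0.014 -0.001  0.047] op 0.0412 q [-0.025  0.647  1.216  0.002  1.275 -1.25 ]
```

View pics/scene_a1.png

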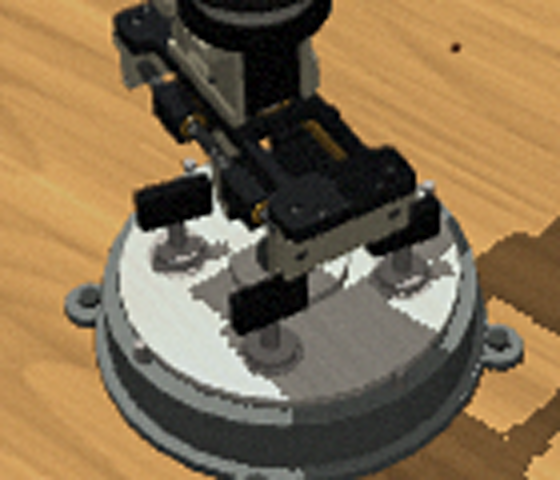

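View pics/top_a1.png

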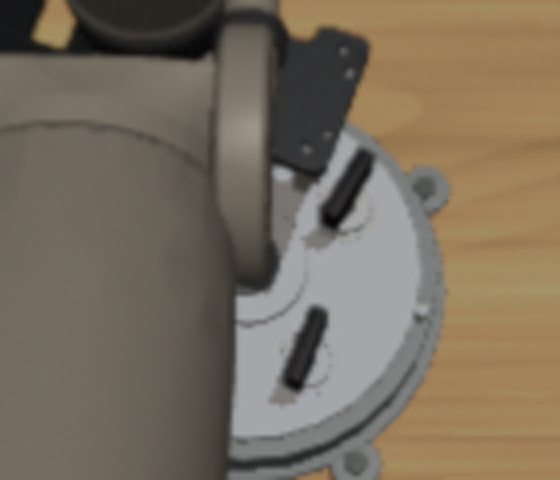

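```bash
python3 - <<'E'
from h import *
s=telemetry.observe(); c=read_camera("scene")
p=s["tool_pos"]; y=s["tool_rot"][2]; ty=np.array([np.sin(y),-np.cos(y),0]); 
im=cv2.resize(c["image"][150:290,190:340,::-1],None,fx=4,fy=4,interpolation=cv2.INTER_CUBIC)
for q,col in [(p,(0,0,255)),(p+.021*ty-[0,0,.025],(0,255,0)),(p-.021*ty-[0,0,.025],(255,0,0)),([.6577,.0602,.119],(255,0,255))]:
    u=(proj(c,[q])[0]-[190,150])*4; cv2.circle(im,tuple(int(v) for v in u),3,col,-1); print(u)
cv2.imwrite("pics/scene_a2.png",im)
E
```

```text
[304.95290316 319.94955539]
[325.66957121 374.67189125]
[287.50661051 327.46530851]
[307.47911405 359.8621121 ]
```

View pics/scene_a2.png

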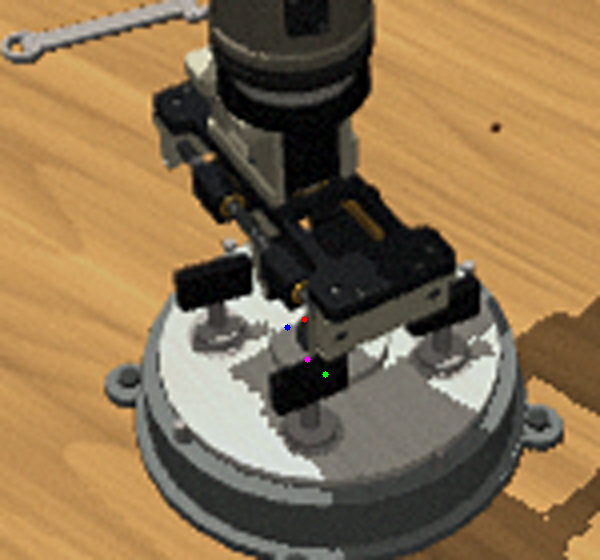

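```bash
python3 -m creep '[0.45,0,0,-0.012,0, 0.45,0,0,-0.012,0, 0.45,0,0,-0.008,0]'; python3 - <<'E'
from h import *
s=st(); c=read_camera("scene")
im=cv2.resize(c["image"][170:270,230:340,::-1],None,fx=5,fy=5,interpolation=cv2.INTER_CUBIC)
cv2.imwrite("pics/scene_a3.png",im)
E
```

```text
time: 2.82
tool_pos: [0.6585, 0.0601, 0.1186]
tool_rot: [3.138, 0.004, 2.795]
contact_force: [-0.6, -0.2, -0.5]
opening: 0.0413
t 2.825 p [0.6585 0.0601 0.1186] rot [3.1384 0.0043 2.7953] F [-0.64 -0.19 -0.55] M [0.01  0.02  0.034] op 0.0413 q [-0.026  0.676  1.258  0.002  1.202 -1.251]
```

View pics/scene_a3.png

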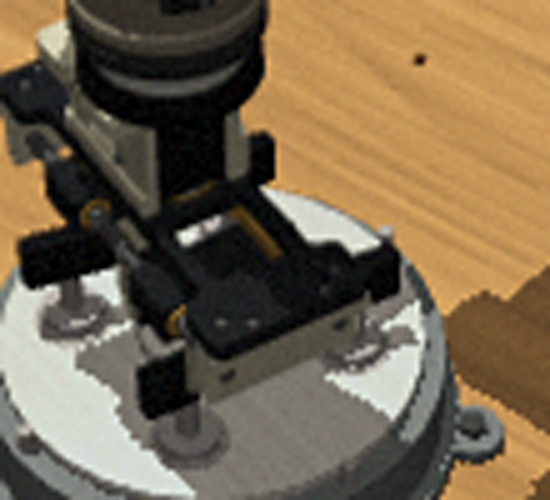

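```bash
python3 -m creep '[0.45,0,0,-0.007,0, 0,0,0,0,0, 0,0,0,0,0, 0,0,0,0,0]' 45; python3 -c "
from h import *; st()"
```

```text
time: 3.38
tool_pos: [0.6581, 0.06, 0.1097]
tool_rot: [3.139, 0.002, 2.795]
contact_force: [0.4, 0.4, 0.3]
opening: 0.0159
t 3.375 p [0.6581 0.06   0.1097] rot [3.1390e+00 2.3000e-03 2.7951e+00] F [0.41 0.38 0.28] M [ 0.011 -0.015  0.082] op 0.0159 q [-0.026  0.685  1.267  0.002  1.186 -1.251]
```

```bash
python3 -m creep '[0,0,0,0,0, 0,0,0,0,0]' 45; python3 -c "
from h import *; st()"
```

```text
time: 3.62
tool_pos: [0.6582, 0.0605, 0.1098]
tool_rot: [3.138, 0.003, 2.795]
contact_force: [-0.0, 0.2, -2.3]
opening: 0.0111
t 3.625 p [0.6582 0.0605 0.1098] rot [3.1381e+00 2.6000e-03 2.7951e+00] F [-0.02  0.22 -2.34] M [ 0.012 -0.127 -0.022] op 0.0111 q [-0.025  0.685  1.267  0.003  1.186 -1.251]
```

```bash
python3 -m creep '[0,0,0,-0.0004,-0.12, 0,0,0,-0.0005,-0.12, 0,0,0,-0.0005,-0.12]' 45; python3 -c "
from h import *; st()"
```

```text
time: 4.0
tool_pos: [0.6581, 0.0603, 0.1089]
tool_rot: [3.139, 0.003, 2.426]
contact_force: [-0.0, 0.8, -0.9]
opening: 0.0107
t 4.0 p [0.6581 0.0603 0.1089] rot [3.139  0.0032 2.4263] F [-0.03  0.83 -0.94] M [0.002 0.014 0.263] op 0.0107 q [-0.024  0.685  1.269 -0.     1.183 -0.88 ]
```

```bash
python3 -m creep '[0,0,0,-0.0004,-0.11, 0,0,0,-0.0005,-0.1, 0,0,0,0,0]' 45; python3 -c "
from h import *; st()"; python3 -m creep '[0.45,0,0,0,0, 0.45,0,0,0,0, 0.45,0,0,0,0]' 45; python3 -c "
from h import *; st()"
```

```text
time: 4.38
tool_pos: [0.658, 0.0602, 0.1081]
tool_rot: [3.14, 0.004, 2.212]
contact_force: [1.1, 0.9, -1.1]
opening: 0.0112
t 4.375 p [0.658  0.0602 0.1081] rot [3.1397 0.0038 2.2116] F [ 1.13  0.89 -1.13] M [ 0.032 -0.01   0.269] op 0.0112 q [-0.024  0.686  1.269 -0.002  1.182 -0.664]
time: 4.75
tool_pos: [0.6581, 0.0599, 0.1085]
tool_rot: [3.139, 0.004, 2.215]
contact_force: [0.8, 0.5, 0.2]
opening: 0.0365
t 4.75 p [0.6581 0.0599 0.1085] rot [3.1395 0.0045 2.2149] F [0.83 0.52 0.23] M [-0.017  0.048  0.024] op 0.0365 q [-0.024  0.686  1.269 -0.002  1.182 -0.667]
```

```bash
python3 -m creep '[0.45,0,0,0.025,0, 0.45,0,0,0.028,0, 0.45,-0.03,-0.017,0.006,0.14, 0.45,-0.04,-0.024,0,0.14, 0.45,-0.04,-0.022,0,0.14, 0.45,-0.008,-0.005,0,0.135, 0.45,0,0,0,0]'; python3 -c "
from h import *; st()"
```

```text
time: 5.62
tool_pos: [0.5367, -0.0104, 0.1697]
tool_rot: [3.14, 0.007, 2.789]
contact_force: [0.7, 0.3, 1.3]
opening: 0.0413
t 5.625 p [ 0.5367 -0.0104  0.1697] rot [3.1401 0.0074 2.7886] F [0.69 0.26 1.34] M [-0.033 -0.015 -0.051] op 0.0413 q [-0.162  0.409  1.582  0.     1.144 -1.38 ]
```

```bash
python3 -m creep '[0.45,0.004,0.002,-0.01,-0.019, 0.45,0,0,-0.01,0, 0.45,0,0,0,0]'; python3 -c "
from h import *; st()"
```

```text
time: 6.0
tool_pos: [0.5421, -0.0074, 0.1476]
tool_rot: [3.14, 0.007, 2.764]
contact_force: [-1.3, -0.4, 0.8]
opening: 0.0414
t 6.0 p [ 0.5421 -0.0074  0.1476] rot [3.1399 0.0073 2.7641] F [-1.28 -0.36  0.77] M [-0.007 -0.055 -0.009] op 0.0414 q [-0.155  0.441  1.596  0.     1.097 -1.349]
```

```bash
python3 -m creep '[0.45,-0.0015,-0.001,-0.014,0, 0.45,0,0,-0.014,0, 0.45,0,0,-0.009,0, 0,0,0,0,0, 0,0,0,0,0, 0,0,0,0,0, 0,0,0,0,0, 0,0,0,0,0]' 45; python3 -c "
from h import *; st()"
```

```text
time: 7.0
tool_pos: [0.5407, -0.0081, 0.1075]
tool_rot: [3.14, 0.007, 2.764]
contact_force: [0.7, 0.2, -2.6]
opening: 0.0113
t 7.0 p [ 0.5407 -0.0081  0.1075] rot [3.1398 0.0067 2.764 ] F [ 0.66  0.21 -2.64] M [ 0.008 -0.052  0.016] op 0.0113 q [-0.157  0.487  1.647  0.     1.001 -1.35 ]
```

```bash
python3 -m creep '[0,0,0,-0.0004,-0.12, 0,0,0,-0.0005,-0.12, 0,0,0,-0.0005,-0.12, 0,0,0,-0.0004,-0.11, 0,0,0,-0.0004,-0.1, 0,0,0,0,0]' 45; python3 -c "
from h import *; st()"; python3 -m creep '[0.45,0,0,0,0, 0.45,0,0,0,0, 0.45,0,0,0,0]' 45; python3 -c "
from h import *; st()"
```

```text
time: 7.75
tool_pos: [0.5405, -0.0082, 0.1056]
tool_rot: [3.141, 0.008, 2.18]
contact_force: [0.8, -0.7, -2.3]
opening: 0.0112
t 7.75 p [ 0.5405 -0.0082  0.1056] rot [3.1409 0.0076 2.1803] F [ 0.79 -0.67 -2.27] M [-0.016 -0.025  0.329] op 0.0112 q [-0.154  0.49   1.648 -0.006  0.998 -0.76 ]
time: 8.12
tool_pos: [0.5409, -0.0084, 0.1061]
tool_rot: [3.14, 0.008, 2.183]
contact_force: [0.2, 0.0, 0.1]
opening: 0.0368
t 8.125 p [ 0.5409 -0.0084  0.1061] rot [3.1401 0.0083 2.1834] F [0.19 0.04 0.1 ] M [-0.098 -0.035  0.005] op 0.0368 q [-0.154  0.49   1.647 -0.006  0.998 -0.764]
```

```bash
python3 -m creep '[0.45,0,0,0.027,0, 0.45,0,0,0.028,0, 0.45,0.03,-0.008,0.002,0.15, 0.45,0.035,-0.009,0,0.15, 0.45,0.022,-0.006,0,0.14, 0.45,0,0,0,0]'; python3 -c "
from h import *; st()"
```

```text
time: 8.88
tool_pos: [0.6298, -0.032, 0.166]
tool_rot: [3.141, 0.01, 2.638]
contact_force: [-0.6, 0.1, -0.3]
opening: 0.0411
t 8.875 p [ 0.6298 -0.032   0.166 ] rot [3.1405 0.0098 2.6381] F [-0.59  0.08 -0.32] M [-0.023  0.004  0.05 ] op 0.0411 q [-0.171  0.576  1.306 -0.002  1.25  -1.238]
```

```bash
python3 -m creep '[0.45,0.0035,-0.0008,-0.01,-0.008, 0.45,0,0,-0.01,0, 0.45,0,0,0,0]'; python3 -c "
from h import *; st()"
```

```text
time: 9.25
tool_pos: [0.6311, -0.032, 0.144]
tool_rot: [3.141, 0.007, 2.625]
contact_force: [-0.8, -0.2, -0.4]
opening: 0.0413
t 9.25 p [ 0.6311 -0.032   0.144 ] rot [3.1414 0.0069 2.6252] F [-0.78 -0.22 -0.4 ] M [ 0.001  0.006 -0.003] op 0.0413 q [-0.171  0.6    1.327 -0.002  1.208 -1.224]
```

```bash
python3 -m creep '[0.45,0.002,-0.0007,-0.013,0.004, 0.45,0,0,-0.013,0, 0.45,0,0,-0.007,0, 0,0,0,0,0, 0,0,0,0,0, 0,0,0,0,0, 0,0,0,0,0, 0,0,0,0,0]' 45; python3 -c "
from h import *; st()"
```

```text
time: 10.25
tool_pos: [0.633, -0.0321, 0.109]
tool_rot: [3.141, 0.007, 2.629]
contact_force: [-0.3, 0.2, -1.6]
opening: 0.0116
t 10.25 p [ 0.633  -0.0321  0.109 ] rot [3.1406 0.0072 2.6291] F [-0.31  0.15 -1.62] M [ 0.029 -0.053 -0.04 ] op 0.0116 q [-0.171  0.637  1.363 -0.002  1.135 -1.228]
```

```bash
python3 -m creep '[0,0,0,-0.0004,-0.12, 0,0,0,-0.0005,-0.12, 0,0,0,-0.0005,-0.12, 0,0,0,-0.0004,-0.11, 0,0,0,-0.0004,-0.1, 0,0,0,0,0]' 45; python3 -c "
from h import *; st()"; python3 -m creep '[0.45,0,0,0,0, 0.45,0,0,0,0, 0.45,0,0,0,0]' 45; python3 -c "
from h import *; st()"
```

```text
time: 11.0
tool_pos: [0.633, -0.032, 0.1071]
tool_rot: [3.141, 0.008, 2.045]
contact_force: [-0.1, 0.0, -1.2]
opening: 0.0111
t 11.0 p [ 0.633  -0.032   0.1071] rot [3.1412 0.0082 2.0454] F [-0.12  0.04 -1.16] M [ 0.039 -0.123  0.188] op 0.0111 q [-0.168  0.64   1.362 -0.007  1.134 -0.64 ]
time: 11.38
tool_pos: [0.6332, -0.0323, 0.1076]
tool_rot: [3.141, 0.009, 2.049]
contact_force: [0.2, -0.1, 0.2]
opening: 0.0368
t 11.375 p [ 0.6332 -0.0323  0.1076] rot [3.1409 0.0089 2.0487] F [ 0.19 -0.14  0.17] M [-0.017 -0.062  0.014] op 0.0368 q [-0.168  0.64   1.362 -0.007  1.134 -0.643]
```

```bash
python3 -m creep '[0.45,0,0,0.027,0, 0.45,0,0,0.028,0, 0.45,-0.014,0.024,0.002,0.15, 0.45,-0.016,0.028,0,0.15, 0.45,-0.016,0.028,0,0.15, 0.45,-0.015,0.025,0,0.15, 0.45,-0.004,0.006,0,0.1, 0.45,0,0,0,0]'; python3 -c "
from h import *; st()"
```

```text
time: 12.38
tool_pos: [0.5661, 0.0808, 0.1675]
tool_rot: [3.14, 0.012, 2.772]
contact_force: [0.3, 0.5, -0.2]
opening: 0.0415
t 12.375 p [0.5661 0.0808 0.1675] rot [3.1404 0.0116 2.772 ] F [ 0.26  0.48 -0.17] M [-0.021  0.058 -0.016] op 0.0415 q [ 0.01   0.47   1.487 -0.004  1.173 -1.19 ]
```

```bash
python3 -m creep '[0.45,-0.001,0.0035,-0.01,-0.022, 0.45,0,0,-0.01,0, 0.45,0,0,0,0]'; python3 -c "
from h import *; st()"
```

```text
time: 12.75
tool_pos: [0.5653, 0.0834, 0.1455]
tool_rot: [3.141, 0.011, 2.743]
contact_force: [-0.2, -0.2, 0.4]
opening: 0.0414
t 12.75 p [0.5653 0.0834 0.1455] rot [3.1409 0.0111 2.7433] F [-0.21 -0.16  0.41] M [-0.007  0.025  0.036] op 0.0414 q [ 0.015  0.492  1.517 -0.004  1.123 -1.156]
```

```bash
python3 -m creep '[0.45,-0.0005,0.001,-0.013,0.008, 0.45,0,0,-0.013,0, 0.45,0,0,-0.008,0, 0,0,0,0,0, 0,0,0,0,0, 0,0,0,0,0, 0,0,0,0,0, 0,0,0,0,0]' 45; python3 -c "
from h import *; st()"; python3 -m creep '[0,0,0,-0.0004,-0.12, 0,0,0,-0.0005,-0.12, 0,0,0,-0.0005,-0.12, 0,0,0,-0.0004,-0.11, 0,0,0,-0.0004,-0.1, 0,0,0,0,0]' 45; python3 -c "
from h import *; st()"
```

```text
time: 13.75
tool_pos: [0.5652, 0.0846, 0.1089]
tool_rot: [3.14, 0.011, 2.75]
contact_force: [0.5, 1.9, -3.2]
opening: 0.011
t 13.75 p [0.5652 0.0846 0.1089] rot [3.1399 0.0109 2.7503] F [ 0.55  1.93 -3.24] M [ 0.083 -0.087 -0.094] op 0.011 q [ 0.016  0.533  1.56  -0.003  1.039 -1.162]
time: 14.5
tool_pos: [0.5648, 0.0843, 0.1071]
tool_rot: [-3.141, 0.012, 2.167]
contact_force: [-0.0, 1.1, -2.5]
opening: 0.0111
t 14.5 p [0.5648 0.0843 0.1071] rot [-3.1415  0.0122  2.1673] F [-0.04  1.08 -2.46] M [ 0.099 -0.055  0.265] op 0.0111 q [ 0.02   0.537  1.558 -0.012  1.04  -0.571]
```

```bash
python3 -m creep '[0.45,0,0,0,0, 0.45,0,0,0,0, 0.45,0,0,0,0, 0.45,0,0,0.027,0, 0.45,0,0,0.028,0, 0.45,0.03,-0.008,0.002,0.05, 0.45,0.035,-0.009,0,0.05, 0.45,0.024,-0.006,0,0.03, 0.45,0,0,0,0]' 45; python3 - <<'E'
from h import *; st()
for n,(x0,y0) in {"top":(195,110),"scene":(200,170)}.items():
    c=read_camera(n); cv2.imwrite(f"pics/{n}_p2.png",cv2.resize(c["image"][y0:y0+130,x0:x0+140,::-1],None,fx=4,fy=4,interpolation=cv2.INTER_CUBIC))
E
```

```text
time: 15.62
tool_pos: [0.6557, 0.0598, 0.1675]
tool_rot: [-3.141, 0.014, 2.307]
contact_force: [-0.6, 0.0, -0.6]
opening: 0.0418
t 15.625 p [0.6557 0.0598 0.1675] rot [-3.1415  0.0141  2.307 ] F [-0.6   0.   -0.64] M [-0.008  0.027  0.052] op 0.0418 q [-0.02   0.627  1.209 -0.011  1.296 -0.754]
```

View pics/scene_p2.png

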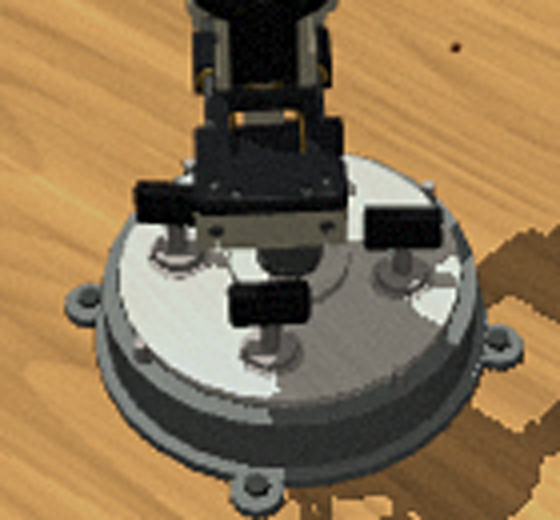

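View pics/top_p2.png

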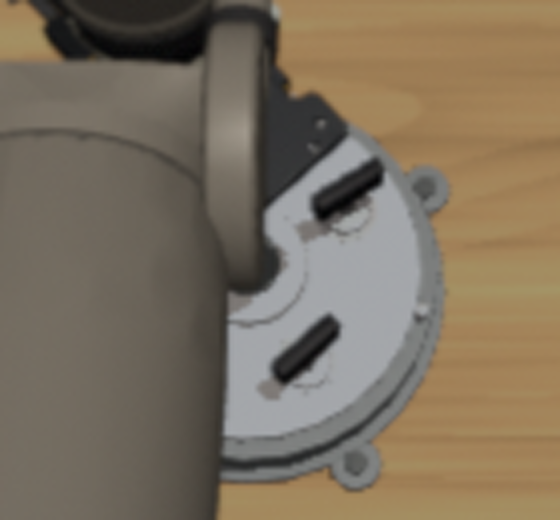

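Bars A (scene crop 270,303), B (175,202), C (402,227) and D (top crop 305,350) have all turned clockwise by about 0.5 rad, and nothing else has shifted. Now the second pass, starting at A.

```bash
python3 -m creep '[0.45,0.0025,0.0004,-0.01,-0.01, 0.45,0,0,-0.014,0, 0.45,0,0,-0.002,0]'; python3 -c "
from h import *; st()"
```

```text
time: 16.1
tool_pos: [0.6546, 0.0618, 0.1398]
tool_rot: [-3.139, 0.012, 2.297]
contact_force: [-0.7, 0.2, -0.0]
opening: 0.0416
t 16.1 p [0.6546 0.0618 0.1398] rot [-3.1394  0.0117  2.297 ] F [-0.7   0.19 -0.  ] M [-0.058 -0.015  0.023] op 0.0416 q [-0.017  0.65   1.245 -0.011  1.24  -0.74 ]
```

```bash
python3 -m creep '[0.45,0.0034,-0.0015,-0.013,0, 0.45,0,0,-0.013,0, 0.45,0,0,-0.005,0, 0,0,0,0,0, 0,0,0,0,0, 0,0,0,0,0, 0,0,0,0,0, 0,0,0,0,0]' 45; python3 -c "
from h import *; st()"
```

```text
time: 17.1
tool_pos: [0.6582, 0.0603, 0.1067]
tool_rot: [-3.14, 0.012, 2.297]
contact_force: [-0.2, -0.7, -2.0]
opening: 0.0111
t 17.1 p [0.6582 0.0603 0.1067] rot [-3.1396  0.0119  2.2971] F [-0.24 -0.71 -1.97] M [-0.03  -0.056 -0.009] op 0.0111 q [-0.02   0.687  1.272 -0.011  1.176 -0.742]
```

```bash
S='from h import *; s=telemetry.observe(); print(np.round(s["tool_pos"],4),round(s["tool_rot"][2],3),"Mz",round(s["torque"][2],3),"F",np.round(s["contact_force"],1))'; echo "$S" > q.py
python3 -m creep '[0,0,0,-0.0005,-0.1, 0,0,0,-0.0005,-0.1]' 45 >/dev/null; python3 q.py; python3 -m creep '[0,0,0,-0.0002,-0.05]' >/dev/null; python3 q.py;  python3 -m creep '[0,0,0,-0.0002,-0.05]' >/dev/null; python3 q.py;  python3 -m creep '[0,0,0,-0.0002,-0.05]' >/dev/null; python3 q.py
```

```text
[0.6582 0.0603 0.1064] 2.093 Mz 0.316 F [-0.8 -0.1 -0.2]
[0.658  0.0602 0.1062] 2.041 Mz 0.365 F [-0.3  1.2 -2.2]
[0.658  0.0602 0.106 ] 1.99 Mz 0.293 F [ 0.1  0.3 -1.2]
[0.658  0.0602 0.1058] 1.939 Mz 0.358 F [ 0.2  0.9 -0.7]
```

```bash
python3 -m creep '[0,0,0,-0.0002,-0.05]' >/dev/null; python3 q.py;  python3 -m creep '[0,0,0,-0.0002,-0.05]' >/dev/null; python3 q.py;  python3 -m creep '[0,0,0,-0.0002,-0.05]' >/dev/null; python3 q.py; python3 -m creep '[0,0,0,0,0]' >/dev/null; python3 q.py; python3 -m creep '[0,0,0,0,0]' >/dev/null; python3 q.py
```

```text
[0.6579 0.0602 0.1056] 1.888 Mz 0.243 F [-0.2  0.3 -1.5]
[0.6579 0.0602 0.1054] 1.837 Mz 0.395 F [ 0.3 -0.7 -1. ]
[0.6578 0.0602 0.1053] 1.786 Mz 0.342 F [-0.2 -0.4 -0.8]
[0.6578 0.0602 0.1053] 1.787 Mz 0.308 F [ 0.3  0.1 -1.5]
[0.6579 0.0602 0.1052] 1.788 Mz 0.347 F [ 0.5  0.1 -1.4]
```

```bash
cat > avg.py <<'E'
from h import *; import sys
M=[];n=int(sys.argv[1]) if len(sys.argv)>1 else 6
for i in range(n):
    read_camera("top"); s=telemetry.observe(); M.append(s["torque"][2])
print("t",round(s["time"],2),np.round(s["tool_pos"],4),"yaw",round(s["tool_rot"][2],4),"Mz %.3f +- %.3f"%(np.mean(M),np.std(M)/n**.5),"F",np.round(s["contact_force"],1))
E
python3 -m creep '[0,0,0,-0.0002,-0.05, 0,0,0,-0.0002,-0.05]' >/dev/null; python3 avg.py
```

```text
t 18.9 [0.6578 0.0602 0.1049] yaw 1.6895 Mz 0.353 +- 0.010 F [-0.6 -0.6  0. ]
```

```bash
python3 -m creep '[0,0,0,-0.0002,-0.05, 0,0,0,-0.0002,-0.03]' >/dev/null; python3 avg.py
```

```text
t 19.45 [0.6578 0.0602 0.1047] yaw 1.6099 Mz 0.420 +- 0.016 F [ 0.1 -0.4  0.4]
```

```bash
python3 -m creep '[0,0,0,-0.0002,-0.05]' >/dev/null; python3 avg.py 8
```

```text
t 19.98 [0.6578 0.0602 0.1045] yaw 1.5605 Mz 0.427 +- 0.008 F [-0.1 -0.4  0.7]
```

```bash
python3 -m creep '[0,0,0,-0.0001,-0.025]' >/dev/null; python3 avg.py 8; python3 -m creep '[0.45,0,0,0,0, 0.45,0,0,0,0, 0.45,0,0,0,0]' 45; python3 avg.py 4
```

```text
t 20.5 [0.6578 0.0602 0.1045] yaw 1.5356 Mz 0.422 +- 0.014 F [-0.2  0.4  1.7]
time: 20.88
tool_pos: [0.6582, 0.0601, 0.1043]
tool_rot: [-3.139, 0.014, 1.534]
contact_force: [0.2, -0.0, -1.4]
opening: 0.0364
t 21.07 [0.6581 0.0602 0.1044] yaw 1.5341 Mz 0.008 +- 0.012 F [-0.4 -1.4 -0.3]
```

```bash
python3 -m creep '[0.45,0,0,0.027,0, 0.45,0,0,0.028,0, 0.45,-0.025,-0.014,0.004,0.15, 0.45,-0.03,-0.018,0,0.15, 0.45,-0.03,-0.018,0,0.15, 0.45,-0.025,-0.014,0,0.15, 0.45,-0.008,-0.005,0,0.13, 0.45,0,0,0,0]'; python3 q.py
```

```text
time: 22.08
tool_pos: [0.5365, -0.0105, 0.1652]
tool_rot: [-3.141, 0.016, 2.286]
contact_force: [0.1, -0.6, 0.4]
opening: 0.0415
[ 0.5365 -0.0105  0.1652] 2.286 Mz 0.001 F [ 0.1 -0.6  0.4]
```

```bash
python3 -m creep '[0.45,0.004,0.0022,-0.01,-0.016, 0.45,0,0,-0.01,0, 0.45,0,0,0,0]'; python3 q.py
```

```text
time: 22.45
tool_pos: [0.5418, -0.0073, 0.1432]
tool_rot: [-3.141, 0.016, 2.265]
contact_force: [-0.2, -0.4, -0.3]
opening: 0.0416
[ 0.5418 -0.0073  0.1432] 2.265 Mz -0.02 F [-0.2 -0.4 -0.3]
```

```bash
python3 -m creep '[0.45,-0.0012,-0.001,-0.013,0.004, 0.45,0,0,-0.013,0, 0.45,0,0,-0.008,0, 0,0,0,0,0, 0,0,0,0,0, 0,0,0,0,0, 0,0,0,0,0, 0,0,0,0,0]' 45 > /dev/null; python3 avg.py 4;  python3 -m creep '[0,0,0,-0.0005,-0.1, 0,0,0,-0.0005,-0.1]' 45 >/dev/null; python3 avg.py 5
```

```text
t 23.65 [ 0.5406 -0.0082  0.1064] yaw 2.2685 Mz 0.056 +- 0.005 F [ 0.7  0.2 -1.3]
t 24.15 [ 0.5407 -0.0082  0.106 ] yaw 2.0689 Mz 0.280 +- 0.019 F [-1.4 -0.1  0.2]
```

```bash
python3 -m creep '[0,0,0,-0.0003,-0.06, 0,0,0,-0.0003,-0.06]' 45 >/dev/null; python3 avg.py 5;python3 -m creep '[0,0,0,-0.0003,-0.06, 0,0,0,-0.0003,-0.06]' 45 >/dev/null; python3 avg.py 5
```

```text
t 24.65 [ 0.5407 -0.0083  0.1056] yaw 1.9513 Mz 0.311 +- 0.008 F [-1.6 -0.1 -0.1]
t 25.15 [ 0.5406 -0.0083  0.1051] yaw 1.8332 Mz 0.309 +- 0.005 F [-1.2  0.3  1.3]
```

```bash
python3 -m creep '[0,0,0,-0.0003,-0.06, 0,0,0,-0.0003,-0.06]' 45 >/dev/null; python3 avg.py 5
```

```text
t 25.65 [ 0.5406 -0.0083  0.1047] yaw 1.715 Mz 0.326 +- 0.010 F [-1.5  0.9  2.5]
```

```bash
python3 -m creep '[0,0,0,-0.0003,-0.06]' 45 >/dev/null; python3 avg.py 5
```

```text
t 26.02 [ 0.5406 -0.0083  0.1046] yaw 1.6566 Mz 0.406 +- 0.009 F [-2.5 -0.5  4. ]
```

```bash
python3 -m creep '[0,0,0,0,-0.04]' 45 >/dev/null; python3 avg.py 8
```

```text
t 26.55 [ 0.5406 -0.0083  0.1045] yaw 1.6171 Mz 0.425 +- 0.008 F [-2.5  0.2  2.5]
```

```bash
python3 -m creep '[0,0,0,0,-0.025]' 45 >/dev/null; python3 avg.py 8; python3 -m creep '[0.45,0,0,0,0, 0.45,0,0,0,0, 0.45,0,0,0,0, 0.45,0,0,0.027,0, 0.45,0,0,0.028,0, 0.45,0.03,-0.008,0.002,0.15, 0.45,0.035,-0.009,0,0.15, 0.45,0.026,-0.006,0,0.15, 0.45,0,0,0,0.08, 0.45,0,0,0,0]' 45; python3 q.py
```

```text
t 27.07 [ 0.5406 -0.0083  0.1045] yaw 1.5921 Mz 0.441 +- 0.016 F [-2.   0.1  2. ]
time: 28.32
tool_pos: [0.6356, -0.0318, 0.163]
tool_rot: [3.14, 0.016, 2.134]
contact_force: [-0.5, -0.2, -0.2]
opening: 0.0414
[ 0.6356 -0.0318  0.163 ] 2.134 Mz -0.068 F [-0.5 -0.2 -0.2]
```

```bash
python3 -m creep '[0.45,-0.0022,-0.0004,-0.01,-0.008, 0.45,0,0,-0.01,0, 0.45,0,0,0,0]'; python3 q.py
```

```text
time: 28.7
tool_pos: [0.6323, -0.032, 0.1411]
tool_rot: [3.14, 0.015, 2.122]
contact_force: [-0.1, 0.5, 0.1]
opening: 0.0416
[ 0.6323 -0.032   0.1411] 2.122 Mz -0.051 F [-0.1  0.5  0.1]
```

```bash
python3 -m creep '[0.45,0.0008,-0.0003,-0.013,0.004, 0.45,0,0,-0.013,0, 0.45,0,0,-0.006,0, 0,0,0,0,0, 0,0,0,0,0, 0,0,0,0,0, 0,0,0,0,0, 0,0,0,0,0]' 45 > /dev/null; python3 avg.py 4;  python3 -m creep '[0,0,0,-0.0005,-0.1, 0,0,0,-0.0005,-0.1]' 45 >/dev/null; python3 avg.py 5
```

```text
t 29.9 [ 0.6333 -0.0321  0.1071] yaw 2.1263 Mz 0.018 +- 0.005 F [-0.   1.2 -1.5]
t 30.4 [ 0.6334 -0.0322  0.1066] yaw 1.9266 Mz 0.217 +- 0.012 F [-1.1  0.1  1.3]
```

```bash
python3 -m creep '[0,0,0,-0.0003,-0.06, 0,0,0,-0.0003,-0.06]' 45 >/dev/null; python3 avg.py 5
```

```text
t 30.9 [ 0.6334 -0.0321  0.1061] yaw 1.8089 Mz 0.231 +- 0.013 F [-0.6  0.  -0.1]
```

```bash
python3 -m creep '[0,0,0,-0.0003,-0.06, 0,0,0,-0.0003,-0.06]' 45 >/dev/null; python3 avg.py 5
```

```text
t 31.4 [ 0.6334 -0.0322  0.1057] yaw 1.6907 Mz 0.222 +- 0.004 F [-0.3 -0.6 -0. ]
```

```bash
python3 -m creep '[0,0,0,-0.0003,-0.06, 0,0,0,-0.0003,-0.06]' 45 >/dev/null; python3 avg.py 5
```

```text
t 31.9 [ 0.6334 -0.0321  0.1052] yaw 1.5724 Mz 0.244 +- 0.007 F [-0.   0.6  0.2]
```

```bash
python3 -m creep '[0,0,0,-0.0003,-0.06, 0,0,0,-0.0003,-0.06]' 45 >/dev/null; python3 avg.py 5
```

```text
t 32.4 [ 0.6334 -0.0321  0.1047] yaw 1.454 Mz 0.208 +- 0.009 F [-0.9  0.6  1.4]
```

```bash
python3 -m creep '[0,0,0,-0.0003,-0.06, 0,0,0,-0.0003,-0.06]' 45 >/dev/null; python3 avg.py 5
```

```text
t 32.9 [ 0.6334 -0.0321  0.1042] yaw 1.3357 Mz 0.232 +- 0.006 F [-0.1  0.   0.2]
```

```bash
python3 -m creep '[0,0,0,-0.0003,-0.06, 0,0,0,-0.0003,-0.06]' 45 >/dev/null; python3 avg.py 5
```

```text
t 33.4 [ 0.6334 -0.0322  0.1038] yaw 1.2174 Mz 0.220 +- 0.021 F [ 0.3 -0.  -0.1]
```

```bash
python3 -m creep '[0,0,0,-0.0003,-0.06]' 45 >/dev/null; python3 avg.py 5
```

```text
t 33.77 [ 0.6334 -0.0322  0.1035] yaw 1.1589 Mz 0.224 +- 0.023 F [-0.8  1.   1.4]
```

```bash
python3 -m creep '[0,0,0,-0.0002,-0.05, 0,0,0,-0.0002,-0.05]' 45; python3 avg.py 5
```

```text
time: 34.02
tool_pos: [0.6334, -0.0321, 0.1033]
tool_rot: [3.139, 0.016, 1.059]
contact_force: [-1.5, -0.1, 1.3]
opening: 0.0115
t 34.27 [ 0.6334 -0.0321  0.1033] yaw 1.0606 Mz 0.273 +- 0.009 F [-1.7  0.8  0.6]
```

```bash
python3 - <<'E'
from h import *
s=st(); c=read_camera("scene")
cv2.imwrite("pics/scene_b.png",cv2.resize(c["image"][160:300,190:340,::-1],None,fx=5,fy=4.2,interpolation=cv2.INTER_CUBIC))
E
```

```text
t 34.275 p [ 0.6334 -0.0321  0.1033] rot [3.1388 0.0161 1.0606] F [-1.72  0.78  0.65] M [0.007 0.254 0.272] op 0.0115 q [-0.163  0.65   1.355 -0.018  1.14   0.354]
```

View pics/scene_b.png

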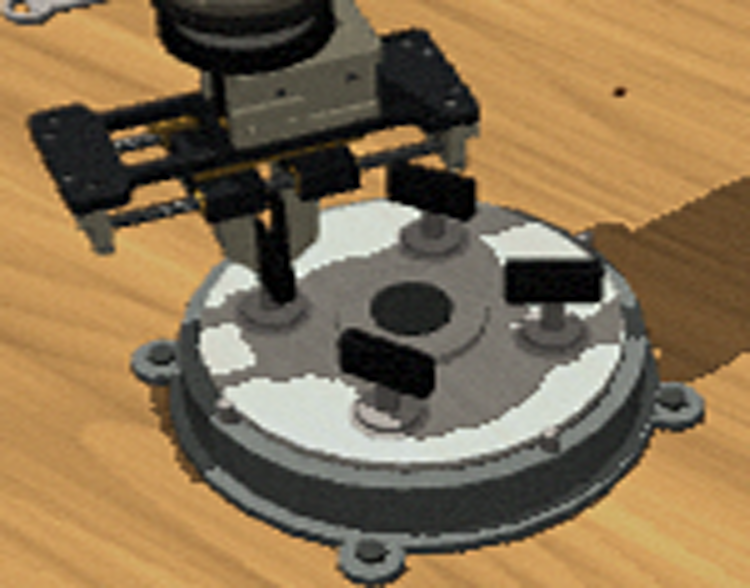

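The bar at B (275,255) is turning with the pads and has not slipped. Bars A (387,360) and D (430,190) are turned as left, and C (552,280) is still at its first-pass angle. Torque is now starting to rise at B, so I'll go on in small steps.

```bash
python3 -m creep '[0,0,0,-0.0002,-0.05]' 45 >/dev/null; python3 avg.py 5
```

```text
t 34.7 [ 0.6334 -0.0321  0.1031] yaw 1.0116 Mz 0.317 +- 0.012 F [0.3 1.3 0.7]
```

```bash
python3 -m creep '[0,0,0,-0.0002,-0.05]' 45 >/dev/null; python3 avg.py 5
```

```text
t 35.08 [ 0.6334 -0.0321  0.1029] yaw 0.9629 Mz 0.317 +- 0.008 F [-1.2  0.1  2.2]
```

```bash
python3 -m creep '[0,0,0,-0.0001,-0.05, 0,0,0,0,-0.05]' 45 >/dev/null; python3 avg.py 6
```

```text
t 35.62 [ 0.6334 -0.0321  0.1028] yaw 0.864 Mz 0.394 +- 0.009 F [-0.5 -0.5  0.7]
```

```bash
python3 -m creep '[0,0,0,-0.0001,-0.05]' 45 >/dev/null; python3 avg.py 8
```

```text
t 36.15 [ 0.6334 -0.0321  0.1026] yaw 0.8146 Mz 0.414 +- 0.008 F [-1.5 -0.3  0.6]
```

```bash
python3 -m creep '[0,0,0,-0.0001,-0.045]' 45 >/dev/null; python3 avg.py 8;  python3 -m creep '[0.45,0,0,0,0, 0.45,0,0,0,0, 0.45,0,0,0,0, 0.45,0,0,0.027,0, 0.45,0,0,0.028,0, 0.45,-0.014,0.024,0.004,0.18, 0.45,-0.016,0.028,0,0.18, 0.45,-0.016,0.028,0,0.18, 0.45,-0.015,0.025,0,0.18, 0.45,-0.004,0.008,0,0.18, 0.45,0,0,0,0.18, 0.45,0,0,0,0.18]' 45; python3 q.py
```

```text
t 36.67 [ 0.6334 -0.0321  0.1025] yaw 0.7701 Mz 0.445 +- 0.009 F [-0.8  0.9  1.1]
time: 38.17
tool_pos: [0.5666, 0.0839, 0.1631]
tool_rot: [3.136, 0.016, 2.066]
contact_force: [0.1, -0.1, 0.4]
opening: 0.0415
[0.5666 0.0839 0.1631] 2.066 Mz -0.036 F [ 0.1 -0.1  0.4]
```

```bash
python3 -m creep '[0.45,-0.0016,0.0004,-0.01,0.16, 0.45,0,0,-0.01,0, 0.45,0,0,0,0]'; python3 q.py
```

```text
time: 38.55
tool_pos: [0.5652, 0.0844, 0.1427]
tool_rot: [3.135, 0.016, 2.227]
contact_force: [-0.7, -0.1, -0.2]
opening: 0.0414
[0.5652 0.0844 0.1427] 2.227 Mz -0.015 F [-0.7 -0.1 -0.2]
```

```bash
python3 -m creep '[0.45,-0.0003,0,-0.013,0.023, 0.45,0,0,-0.013,0, 0.45,0,0,-0.008,0, 0,0,0,0,0, 0,0,0,0,0, 0,0,0,0,0, 0,0,0,0,0, 0,0,0,0,0]' 45 > /dev/null; python3 avg.py 4;  python3 -m creep '[0,0,0,-0.0005,-0.1, 0,0,0,-0.0005,-0.1]' 45 >/dev/null; python3 avg.py 5
```

```text
t 39.75 [0.5653 0.0843 0.1065] yaw 2.2476 Mz -0.014 +- 0.011 F [-0.4  0.4 -1.7]
t 40.25 [0.5653 0.0842 0.1061] yaw 2.0479 Mz 0.236 +- 0.005 F [-1.2  0.4  0.7]
```

```bash
python3 -m creep '[0,0,0,-0.0003,-0.06, 0,0,0,-0.0003,-0.06]' 45 >/dev/null; python3 avg.py 5
```

```text
t 40.75 [0.5652 0.0842 0.1056] yaw 1.9301 Mz 0.204 +- 0.014 F [-1.   0.1  0.9]
```

```bash
python3 -m creep '[0,0,0,-0.0003,-0.06, 0,0,0,-0.0003,-0.06]' 45 >/dev/null; python3 avg.py 5
```

```text
t 41.25 [0.5651 0.0841 0.1052] yaw 1.812 Mz 0.222 +- 0.013 F [-1.2 -1.4 -0. ]
```

```bash
python3 -m creep '[0,0,0,-0.0003,-0.06, 0,0,0,-0.0003,-0.06]' 45 >/dev/null; python3 avg.py 5
```

```text
t 41.75 [0.565  0.0841 0.1046] yaw 1.6937 Mz 0.194 +- 0.006 F [-1.4  0.1  2.2]
```

```bash
python3 -m creep '[0,0,0,-0.0003,-0.06, 0,0,0,-0.0003,-0.06]' 45 >/dev/null; python3 avg.py 5
```

```text
t 42.25 [0.5649 0.0841 0.1043] yaw 1.5754 Mz 0.296 +- 0.011 F [-2.6 -1.4  3.2]
```

```bash
python3 -m creep '[0,0,0,-0.0003,-0.06, 0,0,0,-0.0003,-0.06]' 45 >/dev/null; python3 avg.py 5
```

```text
t 42.75 [0.5648 0.0841 0.104 ] yaw 1.4573 Mz 0.340 +- 0.011 F [-2.2 -0.5  3.6]
```

```bash
python3 -m creep '[0,0,0,0,-0.05, 0,0,0,0,-0.05]' 45 >/dev/null; python3 avg.py 6
```

```text
t 43.3 [0.5647 0.0841 0.1038] yaw 1.3589 Mz 0.415 +- 0.013 F [-2.2 -1.   1.2]
```

```bash
python3 -m creep '[0,0,0,0,-0.04]' 45 >/dev/null; python3 avg.py 8
```

```text
t 43.83 [0.5646 0.0841 0.1037] yaw 1.3194 Mz 0.431 +- 0.010 F [-1.8 -0.4  1.1]
```

```bash
python3 -m creep '[0,0,0,0,-0.02]' 45 >/dev/null; python3 avg.py 6; python3 -m creep '[0.45,0,0,0,0, 0.45,0,0,0,0, 0.45,0,0,0,0, 0.45,0,0,0.027,0, 0.45,0,0,0.028,0, 0.45,0.03,-0.008,0.002,0.15, 0.45,0.035,-0.009,0,0.15, 0.45,0.024,-0.006,0,0.07, 0.45,0,0,0,0]' 45; python3 q.py
```

```text
t 44.25 [0.5645 0.0841 0.1036] yaw 1.2995 Mz 0.449 +- 0.005 F [-2.1 -0.6  2. ]
time: 45.38
tool_pos: [0.6582, 0.0609, 0.1635]
tool_rot: [3.13, 0.016, 1.677]
contact_force: [-1.0, 0.3, -0.4]
opening: 0.0413
[0.6582 0.0609 0.1635] 1.677 Mz 0.011 F [-1.   0.3 -0.4]
```

Bars B, C and D read 0.44–0.45 and A read about 0.43. There is time to re-check A and D by feel, now that the cover is down all round.

```bash
python3 -m creep '[0.45,-0.0003,-0.0005,-0.01,0, 0.45,0,0,-0.01,0, 0.45,0,0,0,0]'; python3 q.py
```

```text
time: 45.75
tool_pos: [0.6554, 0.0612, 0.1415]
tool_rot: [3.132, 0.015, 1.675]
contact_force: [-0.7, 0.2, -0.2]
opening: 0.0411
[0.6554 0.0612 0.1415] 1.675 Mz -0.018 F [-0.7  0.2 -0.2]
```

```bash
python3 -m creep '[0.45,0.0025,-0.001,-0.013,0, 0.45,0,0,-0.013,0, 0.45,0,0,-0.008,0, 0,0,0,0,0, 0,0,0,0,0, 0,0,0,0,0, 0,0,0,0,0, 0,0,0,0,0]' 45 > /dev/null; python3 avg.py 4;  python3 -m creep '[0,0,0,0,-0.05, 0,0,0,0,-0.05]' 45 >/dev/null; python3 avg.py 6
```

```text
t 46.95 [0.6577 0.0606 0.1054] yaw 1.6755 Mz 0.092 +- 0.008 F [ 0.5 -0.4 -2.6]
t 47.5 [0.6577 0.0605 0.1054] yaw 1.5755 Mz 0.314 +- 0.008 F [-0.   0.  -0.9]
```

```bash
python3 -m creep '[0,0,0,0,-0.04]' 45 >/dev/null; python3 avg.py 6
```

```text
t 47.92 [0.6577 0.0606 0.1053] yaw 1.5364 Mz 0.376 +- 0.010 F [ 0.4  0.3 -2.2]
```

```bash
python3 -m creep '[0,0,0,0,-0.05]' 45 >/dev/null; python3 avg.py 6
```

```text
t 48.35 [0.6576 0.0605 0.1053] yaw 1.4873 Mz 0.450 +- 0.012 F [-0.5  0.2 -1.3]
```

```bash
python3 -m creep '[0,0,0,0,-0.03]' 45 >/dev/null; python3 avg.py 6
```

```text
t 48.77 [0.6576 0.0606 0.1053] yaw 1.4575 Mz 0.466 +- 0.006 F [-0.1 -0.1 -2.1]
```

```bash
python3 -m creep '[0.45,0,0,0,0, 0.45,0,0,0,0, 0.45,0,0,0,0, 0.45,0,0,0.027,0, 0.45,0,0,0.028,0, 0.45,-0.025,-0.014,0.004,0.08, 0.45,-0.03,-0.018,0,0.08, 0.45,-0.03,-0.018,0,0.08, 0.45,-0.025,-0.014,0,0.04, 0.45,-0.006,-0.004,0,0, 0.45,0,0,0,0]' 45; python3 q.py
```

```text
time: 50.15
tool_pos: [0.5403, -0.009, 0.1686]
tool_rot: [3.126, 0.015, 1.742]
contact_force: [-0.3, -0.2, 0.9]
opening: 0.0412
[ 0.5403 -0.009   0.1686] 1.742 Mz 0.025 F [-0.3 -0.2  0.9]
```

```bash
python3 -m creep '[0.45,0.0003,0.0007,-0.012,0, 0.45,0,0,-0.012,0, 0.45,0,0,0,0]'; python3 q.py
```

```text
time: 50.52
tool_pos: [0.542, -0.0071, 0.142]
tool_rot: [3.126, 0.015, 1.742]
contact_force: [0.3, 1.3, 0.2]
opening: 0.0415
[ 0.542  -0.0071  0.142 ] 1.742 Mz 0.002 F [0.3 1.3 0.2]
```

```bash
python3 -m creep '[0.45,-0.0013,-0.0012,-0.013,0, 0.45,0,0,-0.013,0, 0.45,0,0,-0.007,0, 0,0,0,0,0, 0,0,0,0,0, 0,0,0,0,0, 0,0,0,0,0, 0,0,0,0,0]' 45 > /dev/null; python3 avg.py 4;  python3 -m creep '[0,0,0,0,-0.05, 0,0,0,0,-0.05]' 45 >/dev/null; python3 avg.py 6
```

```text
t 51.73 [ 0.5406 -0.0083  0.1063] yaw 1.7426 Mz 0.106 +- 0.007 F [-0.2 -0.5 -1.3]
t 52.27 [ 0.5406 -0.0083  0.1063] yaw 1.6427 Mz 0.306 +- 0.008 F [-0.1 -0.1 -2.3]
```

```bash
python3 -m creep '[0,0,0,0,-0.04]' 45 >/dev/null; python3 avg.py 6
```

```text
t 52.7 [ 0.5406 -0.0083  0.1063] yaw 1.6036 Mz 0.344 +- 0.013 F [-1.   0.2 -1.7]
```

```bash
python3 -m creep '[0,0,0,0,-0.05]' 45 >/dev/null; python3 avg.py 6
```

```text
t 53.12 [ 0.5406 -0.0083  0.1063] yaw 1.5545 Mz 0.420 +- 0.008 F [-0.5  0.3 -1.4]
```

```bash
python3 -m creep '[0,0,0,0,-0.03]' 45 >/dev/null; python3 avg.py 6
```

```text
t 53.55 [ 0.5406 -0.0083  0.1063] yaw 1.5247 Mz 0.464 +- 0.009 F [-0.1 -1.3 -1.9]
```

```bash
python3 -m creep '[0.45,0,0,0,0, 0.45,0,0,0,0, 0.45,0,0,0,0, 0.45,0,0,0.027,0, 0.45,0,0,0.03,0, 0.45,0,0,0.04,0, 0.45,-0.02,0.03,0.04,0, 0.45,-0.03,0.05,0.01,0, 0.45,-0.03,0.05,0,0, 0.45,-0.02,0.05,0,0, 0.45,0,0.03,0,0, 0.45,0,0,0,0]' 45; python3 - <<'E'
from h import *; st()
for n,(x0,y0) in {"top":(170,100),"scene":(190,160)}.items():
    c=read_camera(n); cv2.imwrite(f"pics/{n}_end.png",cv2.resize(c["image"][y0:y0+140,x0:x0+160,::-1],None,fx=4,fy=4,interpolation=cv2.INTER_CUBIC)); cv2.imwrite(f"pics/{n}_full.png",c["image"][:,:,::-1])
E
```

```text
time: 55.05
tool_pos: [0.4384, 0.2075, 0.2607]
tool_rot: [3.118, 0.009, 1.518]
contact_force: [-0.0, -0.5, 0.2]
opening: 0.0412
t 55.05 p [0.4384 0.2075 0.2607] rot [3.1182 0.0094 1.5178] F [-0.04 -0.51  0.18] M [-0.092  0.06  -0.005] op 0.0412 q [ 0.295  0.231  1.577 -0.017  1.315  0.352]
```

View pics/scene_end.png

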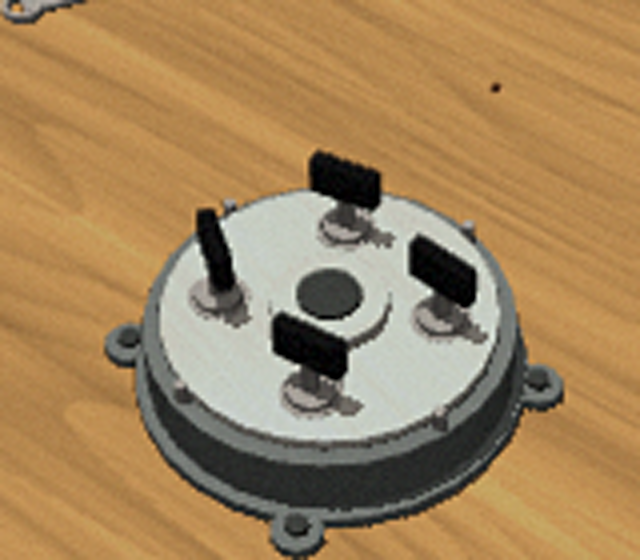

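View pics/top_full.png

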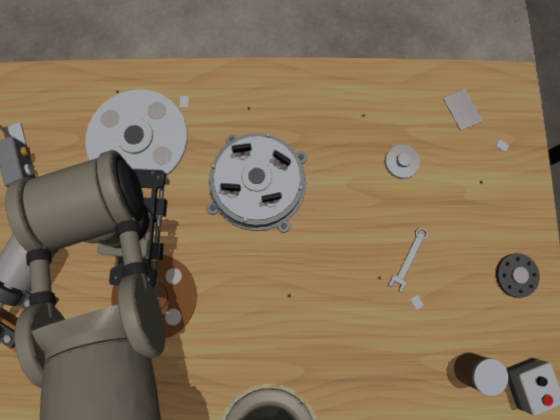

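The last pictures show the cover seated, its four washer feet down, and all bars turned: A (242,148), B (282,158), C (230,188) and D (271,198) in the top view. The flange (403,160) and spanner (408,258) are where they were. The gripper is clear, so I'm handing in.

```bash
python3 -c "
from cell import workorder; print(workorder.hand_in())
from h import *; st()"
```

```text
the job is handed in; nothing more can be done
None
the job is handed in; nothing more can be done
```

I closed the housing and handed the job in at about 55 s of the 72 s allowed. The hand-in gave no verdict, so I can't say for certain that it passed.

I did not work out the housing's own knob numbers, so I call the knobs A, D, B and C in the order I took them. A is opposite D, and B is opposite C.

- **First pass:** each bar went round about 0.58 rad, which leaves about 0.5 rad at the screw.
- **Second pass:** I tightened by averaged torque: A to 0.42, D to 0.44, B to 0.445 and C to 0.45 N m.
- **A and D rechecked:** with the other knobs tight, A and D had eased. At about their earlier angles they read 0.38 and 0.34 N m, so I brought both up to about 0.465 N m. The highest averaged reading was 0.466 N m, below the 0.55 limit.

**Last checks:**
- The final picture showed the cover seated, and the gripper was clear of it, reading forces below 1 N.
- The flange and spanner were where they started.
- I did not re-feel B and C at the end. B may have eased slightly when C was tightened.
- The arm hid the bush in the last top picture, so I could not confirm it by sight. The gripper never came down near it.
- I did not measure the cover's height or tilt; that it is home rests on the torque rising at each knob.

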